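# Open the studio fume filter

### The job

The carbon cartridge in the little fume filter on the bench needs changing: take off the filter's winged cover. It is a spring-loaded bayonet, so press it in, twist it anticlockwise just under a quarter turn until it stops, and draw it off; then set it down on the bare plywood board, wings up and wholly on the board, without dropping it. Leave everything else on the bench standing where it is.

Things in the scene. Friction and masses are not known exactly. Their poses are not given: they have to be found in the camera images.
- cover_grip (a point): Centre of the wings of the plastic cover: a straight black bar 104 mm long, 14 mm thick, 25 mm high. The point is at mid length, thickness and height, 12.5 mm below the top edge. A web 70 x 14 mm, 7 mm high, joins bar and disc; the disc's outer face is 19.5 mm below this point, its flat underside 34.5 mm below. z points out of the cover along its axis, x along the wings.
- cover: The same cover (loose, about 0.18 kg): a grey disc 88 mm across, 15 mm thick, with the black wings on its outer face. Three lugs stick out of its rim near the underside, to 52 mm from the axis, 16 mm wide, 5 mm thick. Origin at the centre of its flat underside, same axes as its grip.
- canister: The fixed grey canister, 120 mm across, closed by the cover; leans 26 degrees from vertical. Its aluminium collar, opening 92 mm, has three inward ledges 8 mm thick and three entry slots. Origin: centre of the collar's outer face; z along the axis, outward; x along the wings while locked. Locked, the wings' centre is at z = 22.5 mm. Drawn out 15 mm from there the cover is clear.
- spring_plate (a joint): Plate in the canister that pushes the cover out; 0 as it starts (locked), negative (m) as the cover is pushed in, to -8 mm. It pushes with 8 N at 0, 0.4 N more per mm; it follows the cover out to +5 mm. At the start it holds each lug in a notch 3 mm deep under its ledge: push the cover in 3.5 to 6 mm to free it.
- slot (a point): Bottom of one of the three entry slots. Pushed in, the cover turns anticlockwise seen from outside (positive about z). Lugs reach the slots about 76 degrees from locked and hit a stop that can be felt at 82 to 89 degrees; friction on the way is under 1 N m. Ease a few degrees back off the stop, release the push (the spring lifts the cover 5 mm) and draw it out along z.
- pipe_end (a point): Centre of the open end of the fixed grey outlet pipe, 28 mm across, beside the collar and parallel to the canister's axis, 76 mm from it, 40 degrees anticlockwise from the canister's x. Its end is 20 mm out from the collar's face, 10 mm above the wings' lower edge; the sweeping wing tips pass 10 mm from it.
- board: Bare plywood board, fixed, 180 x 180 mm and 8 mm thick; origin at the centre of its underside, x and y along its edges.
- varnish_jar: Bystander: small jar, 54 mm across, 70 mm high. Origin under its centre.
- gesso_pot: Bystander: small pot, 52 mm across, 45 mm high. Origin under its centre.
- oil_bottle: Bystander: bottle, 60 mm across, 160 mm high. Origin under its centre.
- paint_tub: Bystander: white tub, 84 mm across, 75 mm high. Origin under its centre.
- brush_pot: Bystander: steel pot of brushes, 76 mm across, 185 mm high with the brushes. Origin under its centre.
- palette_knife: Bystander: palette knife lying flat, 200 mm long. Origin at its underside.
- paint_tube: Bystander: metal paint tube lying flat, 103 mm long. Origin at its underside.
Not all that is in view belongs to the job. Of the things that look like the cover, the smallest one is meant.

How it is judged:
By the outcome, as a careful person would: the job done as asked, in the order asked, and still so for the second after the job is handed in, with the robot touching nothing.
It also fails if it takes over 56 s, if anything falls off the work surface, if the arm or the gripper's body presses on something with over 40 N, if the wrist force passes 120 N, or if a joint passes its speed limit or range.

### The arm

A 7-joint arm with a two-finger parallel gripper is mounted at the origin on the work surface. World frame = base frame: x ahead of the robot, y to its left, z up, the work surface at z = 0. Lengths are in mm, angles in rad, forces in N, time in s.
With the tool pointing down it reaches from about 400 to 850 mm from the base axis. Payload 10.4 kg.
Tool frame: the origin (TCP) lies midway between the tips of the shut fingers; the grasp point (between the pads) lies 19 mm behind it (manip.grip_point_offset is the distance from the TCP to the grasp point, in mm); z points along the fingers, y is the line along which they close (so a half turn about z gives the same grasp; the last joint's range is limited). The gripper opens to 85 mm and grips with 20 to 120 N. Pads are 22 mm wide; open, the fingers measure 114 mm over their backs; the gripper's body (76 mm by 85 mm) begins 54 mm behind the grasp point. The pads swing forward as they close: fully open they stand 13 mm farther back than shut.
Start: joints at [1.25, 0.332, -0.065, 1.46, 0.022, 1.35, -0.088], TCP at [183.407, -597.506, 231.338] pointing down, gripper open.
Joint ranges: [-2.6, 2.6], [-0.5, 2.12], [-1.47, 1.34], [0.16, 2.42], [-1.27, 4.41], [0.06, 2.06], [-2.6, 2.6]. Speed limits (rad/s): [2.22, 2.22, 2.79, 2.79, 3.14, 3.14, 3.14].

### API

Orientations are given as a 3x3 rotation matrix whose columns are the frame's x, y, z axes.
In Python, from plant import manip gives the robot as it stands.
- The arm moves only by the tool play_rows, never from a script. Its arguments are lists of equal length, an entry for each row: "delta_pos": the shift along the world's x, y, z scaled (see below), a list of three; "yaw": the turn about the world's z scaled (see below). In form: {"delta_pos": [[x, y, z], ...], "yaw": [yaw, ...]}. A call has 1 to 8 rows; each row shifts and turns the commanded pose from where the row before left it; what a row does not reach is not made up. The controller multiplies each number of a shift by 50 mm and each number of a turn by 180 degrees. A row lasts 1/10 s, in which the tool goes at most 50 mm and 8.59 degrees, less where a joint would pass 70% of its speed; a pose out of reach is approached as far as the arm can. A call with a number of a shift or a turn outside -1 to 1 is refused whole. A call with a gripper value outside its range is refused whole. "hand" is the opening, from -1 (shut) to 1 (fully open), set as the call begins (left out, the last holds). The fingers move at their own pace and stop on an object; the grip force is fixed at half the most. Time passes only in rows, so rows that do not move let the fingers close. It gives the time, the measured TCP pose, the force, the opening and the grip force at its end, in the units of the state.
- manip.get_state(): the state, without advancing time (a new reading comes with each control period).
- manip.get_image(name): name is "scene" or "top" or "wrist"; returns (picture, depth): 480x640x3 uint8, red, green, blue; 480x640 float32, mm along the optical axis (not along the pixel's ray), 0 where there is no reading.
- manip.calibration(name): a dict with "fx", "fy", "cx", "cy" (pixels), "extrinsics" (4x4, takes a point from camera to world coordinates). Camera axes: x right, y up, looking along -z (the intrinsics and any distortion apply to the point x, -y, -z); pixel columns grow to the right and rows downward; lengths in mm; the calibration is good to about 2 mm. The wrist camera is an equidistant fisheye: a pixel r from the principal point sees the ray r / f radians off the axis. A picture is of the moment at which its call begins: read the wrist's pose just before it. calibration takes no time and is no camera call; for the wrist camera it gives the pose at the moment of the call.
- manip.hand_in(): hands the job in; it is judged then, once.
The state is a dict: "t": time; "joints": joint angles; "joint_vel": joint speeds; "joint_torque": joint torques, N m; "position": TCP position; "orientation": TCP orientation; "ft_force": force on the tool from outside, world axes, zero at the start; "ft_torque": the same for the moment, N m; "gripper_width": finger opening in mm; "grip_force": force on a finger pad.
Only numpy, scipy, OpenCV 4.12 (cv2) and the standard library are available. Lean on these libraries where they do the work, as an engineer would, in place of code of your own. Each camera call takes 0.05 s, during which the arm holds its last target. There are 200 camera calls.

## Working session

There is one attempt and no reset: what is moved stays moved. The work goes in short steps, Python scripts to look and compute and a tool call to move; the robot and the scene stay as the last step left them, time stands still between calls to the robot, and variables do not carry over. Pictures are saved under pics/ and viewed, at most 10 in all, crops included, and the job is handed in when it is done.

Besides the shell and the picture viewer there is one more tool, called after ">>>" in YAML: its name, and indented under it one key for each argument. play_rows: Moves the arm, as the interface text tells. Its arguments: {"type":"object","properties":{"delta_pos":{"type":"array","items":{"type":"array","items":{"type":"number","minimum":-1,"maximum":1}}},"yaw":{"type":"array","items":{"type":"number","minimum":-1,"maximum":1}},"hand":{"type":"number"}},"required":["delta_pos","yaw"]}

```bash
mkdir -p pics; ls
cat > h.py <<'E'
import numpy as np, cv2
from plant import manip
def snap(name,tag):
    cal=manip.calibration(name); im,d=manip.get_image(name)
    np.savez(f'pics/{tag}.npz',im=im,d=d,E=np.array(cal['extrinsics']),k=[cal[c] for c in('fx','fy','cx','cy')])
    cv2.imwrite(f'pics/{tag}.png',im[:,:,::-1]); return im,d,cal
def cloud(tag):
    z=np.load(f'pics/{tag}.npz'); d=z['d']; fx,fy,cx,cy=z['k']; v,u=np.mgrid[:480,:640]
    P=np.stack([(u-cx)/fx*d,-(v-cy)/fy*d,-d],-1)
    return P@z['E'][:3,:3].T+z['E'][:3,3], z['im'], d
E
python3 - <<'E'
from h import *
snap('top','top0'); snap('scene','scene0')
s=manip.get_state(); print(s['t'],s['position'],np.round(s['orientation'],3),s['gripper_width'])
a=cv2.imread('pics/top0.png');b=cv2.imread('pics/scene0.png')
E
```

```text
pics
0.1 [ 183.29011382 -597.18697178  230.60471312] [[ 0.956  0.293 -0.   ]
 [ 0.293 -0.956  0.001]
 [-0.    -0.001 -1.   ]] 85.45700874182923
```

View pics/top0.png

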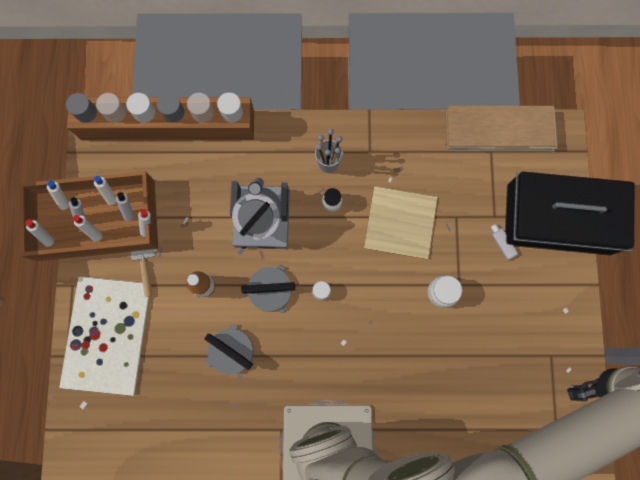

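View pics/scene0.png

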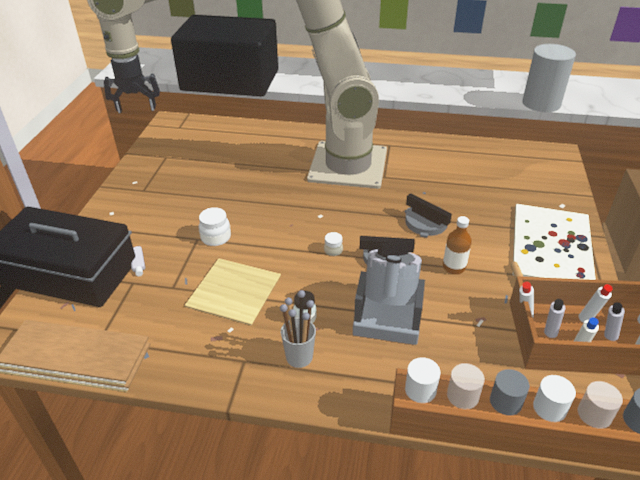

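Three things look like the cover in the top view: (257,216) seated in the canister's aluminium collar, (269,288) and (229,351) lying loose with longer wings. The one in the collar is smallest and has the outlet pipe (255,188) beside it. The board is at (402,222). I'll confirm with a crop and measure.

Run:
```python
from h import *
im=cv2.imread('pics/top0.png'); cv2.imwrite('pics/crop.png',cv2.resize(im[165:385,185:345],None,fx=3.6,fy=2.7*1,interpolation=cv2.INTER_CUBIC)[:600])
P,I,d=cloud('top0'); 
for n,(u,v) in dict(wing=(255,218),tipA=(268,206),tipB=(243,232),pipe=(255,187),board=(402,222),jar=(332,198),brush=(329,155),gesso=(321,290),oil=(200,284),dec=(269,288),tub=(445,291),d2=(229,351)).items(): print(n,P[v,u].round(1))
# board
hsv=cv2.cvtColor(I,cv2.COLOR_RGB2HSV)
print('boardhsv',hsv[222,402],'wing',I[218,255],'disc',I[205,245], I[228,262])
m=(np.abs(P[...,2]-8)<5)
m[:, :355]=0;m[:,450:]=0;m[:175]=0;m[270:]=0
m&=(np.abs(hsv[...,0].astype(int)-int(hsv[222,402,0]))<5)&(hsv[...,2]>hsv[222,402,2]-35)&(hsv[...,1]<hsv[222,402,1]+30)
q=P[m][:,:2].astype(np.float32); print(len(q),cv2.minAreaRect(q),P[m][:,2].mean())
# black wing & planes
r=np.zeros(d.shape,bool); r[190:245,230:285]=1
g=I.astype(int).sum(-1)
w=r&(g<120)&(P[...,2]>60); Q=P[w]; print('wing n',len(Q),Q.mean(0)); 
np.set_printoptions(suppress=True,precision=2)
zz=P[...,2]; print(zz[180:250:4,228:290:4].astype(int))
```

```text
wing [582.1 180.4 192. ]
tipA [610.5 147.6 201.2]
tipB [548.6 210.8 181.8]
pipe [656.2 179.5 212.6]
board [ 611.5 -210.8    4.2]
jar [665.2 -13.9  66.4]
brush [799.6  -6.7  28.8]
gesso [417.4  16.4  40.8]
oil [425.1 325.8 122. ]
dec [421.1 154.6  58.6]
tub [ 411.1 -309.4   73.8]
d2 [256.5 256.   63. ]
boardhsv [ 20  77 175] wing [29 28 30] disc [106 108 111] [80 81 83]
3176 ((626.393798828125, -208.7843475341797), (180.36961364746094, 212.38954162597656), 80.22716522216797) 7.518373291846048
wing n 214 [585.84638931 180.28050129 193.01033044]
[[  -1   -4   -7    0   -1   -2    0  179  163   -2   -6   -2   -3    0
    -7    2]
 [  -1  109  112    0    0   -1  215  219  190    1    3    0    5   -8
   111    3]
 [   1  109  113   47   37  206  211  211  211  111   40   37   43   39
   113   44]
 [  10  109  111   47   91  153  206  208  166  150  134  103   37   37
   112   48]
 [   4  109  117   46  178  177  185  183  178  179  172  138  107   32
   118   30]
 [  -1  114  114  170  152  149  177  182  178  176  177  172  130  117
   111   29]
 [  -4  117  175  171  179  172  178  180
[... 279 characters left out ...]
4  101
   108   20]
 [  -1   -2  157  155  156  154  191  196  156  150  155  162  149   35
    55   12]
 [   8   -4  145  150  153  183  180  154  157  153  155  151  159   41
    40    3]
 [   1    0  146  149  183  175  151  148  149  151  148  149   43   44
    37    2]
 [   3    0   43  168  179  108  147  140  142  138  142  141   43   37
    38    4]
 [   3    5   38   37   39  134  128  137  135  139   48   43   32   42
    39   -2]
 [  -1   45   40   38   42   37   41   38   29   36   38   42   37   40
    40   -4]
 [   7   35   43   40   38   45   38   36   47   43   33   31   37   41
    41   -5]
 [   0    2   -6    3   15   -7   -1   -8    2   13    7   13   12    8
    15   -3]]
```

View pics/crop.png

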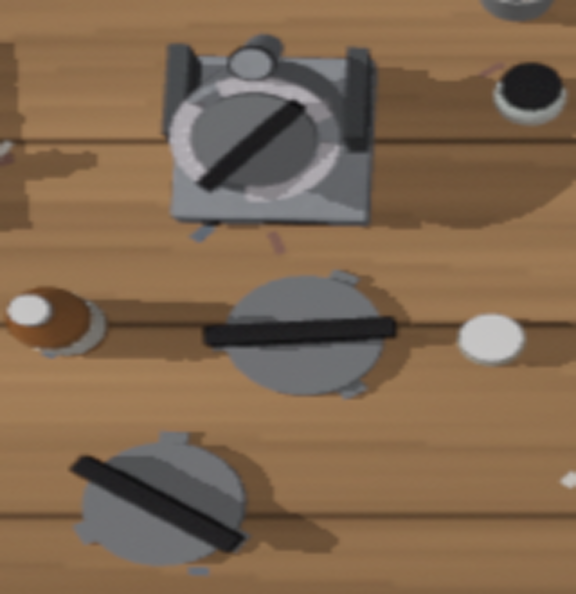

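The crop confirms it. The cover in the collar, at crop (252,145), has the shortest wings and is the one meant. The canister leans toward the robot, and its wings lie about 45° off the lean plane. Next I'll fit the axis and the board.

```bash
cat >> h.py <<'E'
def ray_at_z(tag,uv,z):
    n=np.load(f'pics/{tag}.npz'); fx,fy,cx,cy=n['k']; E=n['E']
    uv=np.atleast_2d(uv).astype(float); r=np.stack([(uv[:,0]-cx)/fx,-(uv[:,1]-cy)/fy,-np.ones(len(uv))],1)@E[:3,:3].T
    o=E[:3,3]; return o+r*((z-o[2])/r[:,2])[:,None]
E
python3 - <<'E'
from h import *
np.set_printoptions(suppress=True,precision=2)
print('board corners',ray_at_z('top0',[(373,188),(437,195),(428,257),(365,249)],8)[:,:2])
for tag,roi in (('top0',(185,245,228,285)),('scene0',None)):
    P,I,d=cloud(tag); g=I.astype(int).sum(-1)
    C=np.array([582,180,175.]); near=(np.linalg.norm(P-C,axis=-1)<75)&(d>0)
    # RANSAC plane on non-black: disc outer face; 
    m=near&(g>150)&(P[...,2]>130)
    Q=P[m]; rng=np.random.default_rng(0); best=0
    for _ in range(3000):
        a=Q[rng.choice(len(Q),3,0)]; n=np.cross(a[1]-a[0],a[2]-a[0]); L=np.linalg.norm(n)
        if L<200: continue
        n/=L; n*=np.sign(n[2]+1e-9)
        if n[2]<.8: continue
        k=np.abs((Q-a[0])@n)<4
        if k.sum()>best: best=k.sum(); K=k
    for _ in range(5):
        c=Q[K].mean(0); n=np.linalg.svd(Q[K]-c)[2][2]; n*=np.sign(n[2]); K=np.abs((Q-c)@n)<5
    print(tag,len(Q),K.sum(),'n',n,'lean',np.degrees(np.arccos(n[2])),'az',np.degrees(np.arctan2(n[1],n[0])),c)
    w=near&(g<130)&((P-c)@n>8); W=P[w]
    if len(W)>30:
        wc=W.mean(0); x=np.linalg.svd(W-wc)[2][0]; s=(W-wc)@x
        h=(W-c)@n
        print('wing n',len(W),'c',wc,'x',x,'range',np.percentile(s,[1,99]),'az',np.degrees(np.arctan2(x[1],x[0])),'h',np.percentile(h,[10,50,90]),'mid',wc+x*np.percentile(s,[1,99]).mean())
P,I,d=cloud('top0'); g=I.astype(int).sum(-1)
E
```

```text
board corners [[ 708.96 -130.93]
 [ 688.23 -310.81]
 [ 511.62 -279.55]
 [ 534.31 -105.77]]
top0 1536 1088 n [-0.44  0.01  0.9 ] lean 25.95596701352895 az 178.3214503207256 [594.52 183.96 161.37]
wing n 197 c [581.17 181.42 192.18] x [-0.68  0.66 -0.32] range [-47.82  49.78] az 136.03680797255976 h [29.17 33.47 38.29] mid [580.5  182.07 191.86]
scene0 1098 438 n [-0.39  0.    0.92] lean 23.146041341600405 az 179.54441355287418 [613.   190.42 166.99]
```

>>> play_rows:
  delta_pos:
    - [0,0,1]
    - [0.4,0.78,0.45]
    - [0.45,0.87,0]
    - [0.45,0.87,0]
    - [0.45,0.87,0]
    - [0.45,0.87,0]
    - [0.45,0.87,0]
    - [0.45,0.87,0]
  yaw: [0,0.043,0.043,0.043,0.043,0.043,0.043,0.043]

```text
t: 0.9
position: [338.8, -295.5, 303.7]
orientation: [[0.316, 0.949, -0.0], [0.949, -0.316, -0.0], [-0.0, -0.0, -1.0]]
ft_force: [1.2, 0.2, 0.8]
gripper_width: 85.5
grip_force: 0.0
```

>>> play_rows:
  delta_pos:
    - [0.45,0.87,0]
    - [0.45,0.87,0]
    - [0.45,0.87,0]
    - [0.45,0.87,0]
    - [0.45,0.87,0]
    - [0.45,0.87,0]
    - [0.45,0.87,0]
    - [0.45,0.87,0]
  yaw: [0.043,0.043,0.043,0.043,0.043,0.043,0.043,0.043]

```text
t: 1.7
position: [518.8, 52.2, 303.9]
orientation: [[-0.688, 0.726, 0.0], [0.726, 0.688, -0.0], [-0.0, 0.0, -1.0]]
ft_force: [0.6, -0.4, -0.1]
gripper_width: 85.7
grip_force: 0.0
```

>>> play_rows:
  delta_pos:
    - [0.4,0.8,0]
    - [0.4,0.8,0]
    - [0.4,0.8,0]
    - [0.14,0.2,0]
    - [0,0,0]
    - [0,0,0]
  yaw: [0.043,0.005,0,0,0,0]
  hand: -0.3

```text
t: 2.3
position: [585.3, 179.6, 303.5]
orientation: [[-0.786, 0.619, -0.001], [0.619, 0.786, -0.0], [0.0, -0.001, -1.0]]
ft_force: [0.6, 0.2, 0.6]
gripper_width: 30.0
grip_force: 0.0
```

Run:
```python
from h import *
im,d,cal=snap('wrist','w0'); snap('top','top1')
s=manip.get_state(); print(s['position'],s['joints'],s['gripper_width'],np.round(s['ft_torque'],2)); print(np.round(cal['extrinsics'],3),cal['fx'],cal['cx'],cal['cy'])
```

```text
[585.41029664 178.71464328 304.0119589 ] [ 0.26011197  0.39360843 -0.85703111  1.34491113  0.29541655  1.53316965
  0.33312258] 29.660135499526476 [ 0.03  0.02 -0.05]
[[ 6.19000e-01 -7.48000e-01 -2.39000e-01  5.22433e+02]
 [ 7.86000e-01  5.89000e-01  1.91000e-01  2.28933e+02]
 [-2.00000e-03 -3.05000e-01  9.52000e-01  4.44862e+02]
 [ 0.00000e+00  0.00000e+00  0.00000e+00  1.00000e+00]] 371.64829954431775 321.58770386724433 232.00971334202302
```

View pics/w0.png

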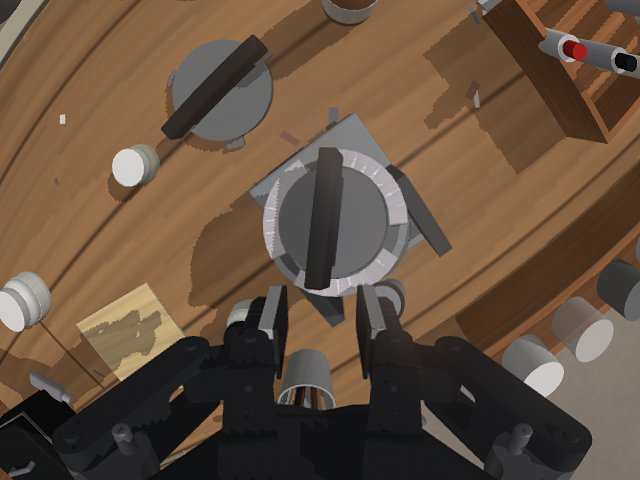

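The wrist view shows the cover seated in the collar at (325,220), with the wing bar running from (329,150) to (318,288). The pipe is at (388,298) and the fork fingers at (275,330) and (370,330). I'll refine the geometry from its depth.

```bash
cat >> h.py <<'E'
def wcloud(tag):
    z=np.load(f'pics/{tag}.npz'); d=z['d']; fx,fy,cx,cy=z['k']; v,u=np.mgrid[:480,:640]
    a=(u-cx)/fx; b=(v-cy)/fy; th=np.hypot(a,b)+1e-9; t=np.tan(th)/th
    P=np.stack([a*t*d,-b*t*d,-d],-1)
    return P@z['E'][:3,:3].T+z['E'][:3,3], z['im'], d
def plane(Q,tol,it=2000):
    rng=np.random.default_rng(0); best=0
    for _ in range(it):
        a=Q[rng.choice(len(Q),3,0)]; n=np.cross(a[1]-a[0],a[2]-a[0]); L=np.linalg.norm(n)
        if L<200: continue
        n=n/L; k=np.abs((Q-a[0])@n)<tol
        if k.sum()>best: best=k.sum(); K=k
    for _ in range(5):
        c=Q[K].mean(0); n=np.linalg.svd(Q[K]-c,full_matrices=False)[2][2]; n*=np.sign(n[2]); K=np.abs((Q-c)@n)<tol
    return n,c,K
E
python3 - <<'E'
from h import *
np.set_printoptions(suppress=True,precision=3)
P,I,d=wcloud('w0'); g=I.astype(int).sum(-1); v,u=np.mgrid[:480,:640]
disc=(np.hypot(u-330,v-222)<52)&(g>180)&(d>0)
n,c,K=plane(P[disc],3); print('disc n',n,'lean',np.degrees(np.arccos(n[2])),c,K.sum(),disc.sum())
wing=(np.abs(u-324)<22)&(v>145)&(v<292)&(g<160)&(d>0); W=P[wing]; h=(W-c)@n; print('h pct',np.percentile(h,[5,25,50,75,95]))
T=W[(h>np.percentile(h,75)-6)]; 
x=np.linalg.svd(T-T.mean(0),full_matrices=False)[2][0]; x-=n*(x@n); x/=np.linalg.norm(x); y=np.cross(n,x)
s=(T-c)@x; yy=(T-c)@y
sm=np.percentile(s,[1,99]);ym=np.percentile(yy,[2,98]); print('x',x,'len',sm,'thick',ym)
top=c+x*sm.mean()+y*ym.mean()+n*((T-c)@n).mean(); print('top mid',top,'grip',top-12.5*n)
ring=(np.hypot(u-335,v-222)<80)&(d>0)&(I.min(-1)>150); R=P[ring]; R=R[np.abs((R-c)@n)<8]
e=np.cross(n,[0,1,0]);e/=np.linalg.norm(e);f=np.cross(n,e)
q=np.stack([(R-c)@e,(R-c)@f],1).astype(np.float32); (cx,cy),r=cv2.minEnclosingCircle(q)
A=np.c_[2*q,np.ones(len(q))]; sol=np.linalg.lstsq(A,(q**2).sum(1),rcond=None)[0]
print('ring r',r,len(R),'ctr',c+e*cx+f*cy,'h',np.median((R-c)@n),'lsq',c+e*sol[0]+f*sol[1],np.sqrt(sol[2]+sol[0]**2+sol[1]**2))
phi=np.degrees(np.arctan2(x@np.array([0,1,0]),x@np.array([.899,0,.438]))); print('phi',phi)
E
```

```text
disc n [-0.436  0.012  0.9  ] lean 25.865911200670592 [592.067 184.348 162.147] 5609 6078
h pct [ 8.747 28.146 31.503 32.12  32.933]
x [ 0.691 -0.636  0.344] len [-20.212  49.776] thick [-8.827  4.936]
top mid [587.372 173.843 195.163] grip [592.823 173.687 183.915]
ring r 60.141300201416016 3478 ctr [590.229 183.519 161.268] h -3.016622515993505 lsq [589.37 182.92 160.86] 54.27578660445619
phi -39.4705522191077
```

>>> play_rows:
  delta_pos:
    - [-0.09,0.09,-0.4]
    - [0,0,-0.6]
    - [0,0,-0.5]
    - [0,0,-0.4]
    - [0,0,-0.2]
    - [0,0,-0.1]
    - [0,0,0]
  yaw: [0.009,0,0,0,0,0,0]
  hand: -0.36

```text
t: 3.1
position: [581.1, 184.3, 194.2]
orientation: [[-0.803, 0.597, 0.0], [0.597, 0.803, -0.0], [-0.0, 0.0, -1.0]]
ft_force: [-0.6, -0.3, 0.1]
gripper_width: 27.3
grip_force: 0.0
```

>>> play_rows:
  delta_pos:
    - [0,0,-0.15]
    - [0,0,-0.12]
    - [0,0,0]
  yaw: [0,0,0]

```text
t: 3.4
position: [580.6, 184.8, 179.6]
orientation: [[-0.803, 0.596, -0.001], [0.596, 0.803, -0.0], [0.001, -0.001, -1.0]]
ft_force: [-1.3, -0.6, 0.2]
gripper_width: 27.7
grip_force: 0.0
```

>>> play_rows:
  delta_pos:
    - [0,0,-0.06]
    - [0,0,-0.04]
    - [0,0,0]
  yaw: [0,0,0]

```text
t: 3.7
position: [580.8, 185.0, 175.1]
orientation: [[-0.803, 0.596, -0.0], [0.596, 0.803, 0.0], [0.0, -0.0, -1.0]]
ft_force: [0.5, -0.0, -0.0]
gripper_width: 27.0
grip_force: 0.0
```

>>> play_rows:
  delta_pos:
    - [0,0,-0.04]
    - [0,0,-0.02]
    - [0,0,0]
  yaw: [0,0,0]

```text
t: 4.0
position: [580.8, 184.9, 172.2]
orientation: [[-0.803, 0.596, -0.0], [0.596, 0.803, -0.0], [0.0, -0.0, -1.0]]
ft_force: [0.4, -0.0, 0.0]
gripper_width: 27.7
grip_force: 0.0
```

>>> play_rows:
  delta_pos:
    - [0,0,-0.03]
    - [0,0,0]
  yaw: [0,0]

```text
t: 4.2
position: [580.8, 185.0, 170.7]
orientation: [[-0.803, 0.596, -0.0], [0.596, 0.803, 0.0], [0.0, -0.0, -1.0]]
ft_force: [0.7, -1.0, -0.2]
gripper_width: 27.5
grip_force: 0.0
```

>>> play_rows:
  delta_pos:
    - [0,0,-0.03]
    - [0,0,0]
  yaw: [0,0]

```text
t: 4.4
position: [580.8, 185.0, 169.1]
orientation: [[-0.803, 0.596, -0.0], [0.596, 0.803, -0.0], [0.0, -0.0, -1.0]]
ft_force: [-0.5, -0.9, -0.2]
gripper_width: 27.4
grip_force: 0.0
```

>>> play_rows:
  delta_pos:
    - [0,0,-0.03]
    - [0,0,0]
  yaw: [0,0]

```text
t: 4.6
position: [580.8, 185.0, 167.6]
orientation: [[-0.803, 0.596, -0.0], [0.596, 0.803, 0.0], [0.0, -0.0, -1.0]]
ft_force: [0.0, 0.3, -0.0]
gripper_width: 27.0
grip_force: 0.0
```

>>> play_rows:
  delta_pos:
    - [0,0,-0.03]
    - [0,0,0]
  yaw: [0,0]

```text
t: 4.8
position: [580.8, 184.9, 166.1]
orientation: [[-0.803, 0.596, -0.0], [0.596, 0.803, -0.0], [0.0, -0.0, -1.0]]
ft_force: [-0.5, -0.3, 0.7]
gripper_width: 27.0
grip_force: 0.0
```

>>> play_rows:
  delta_pos:
    - [0,0,-0.03]
    - [0,0,0]
  yaw: [0,0]

```text
t: 5.0
position: [580.8, 185.0, 164.6]
orientation: [[-0.803, 0.596, -0.0], [0.596, 0.803, -0.0], [0.0, -0.0, -1.0]]
ft_force: [0.2, 0.5, 0.6]
gripper_width: 27.1
grip_force: 0.1
```

>>> play_rows:
  delta_pos:
    - [0,0,-0.03]
    - [0,0,0]
  yaw: [0,0]

```text
t: 5.2
position: [581.2, 185.1, 163.9]
orientation: [[-0.803, 0.596, 0.001], [0.596, 0.803, 0.0], [-0.001, 0.001, -1.0]]
ft_force: [-1.3, -0.4, 5.3]
gripper_width: 27.1
grip_force: 2.6
```

>>> play_rows:
  delta_pos:
    - [0,0,-0.03]
    - [0,0,0]
  yaw: [0,0]

```text
t: 5.4
position: [581.5, 185.2, 162.7]
orientation: [[-0.803, 0.596, 0.002], [0.596, 0.803, 0.0], [-0.001, 0.001, -1.0]]
ft_force: [-0.8, -1.1, 7.1]
gripper_width: 27.1
grip_force: 3.2
```

Run:
```python
from h import *
snap('wrist','w1'); s=manip.get_state(); print(s['position'],s['ft_force'],s['ft_torque'])
a=cv2.imread('pics/w1.png')[150:420,200:480]; cv2.imwrite('pics/w1c.png',cv2.resize(a,None,fx=2.1,fy=2.1,interpolation=cv2.INTER_CUBIC))
```

```text
[581.51064309 185.155809   162.76264234] [-1.17099917 -0.57961378  7.22138575] [-0.14375589  0.13736562  0.02148422]
```

View pics/w1c.png

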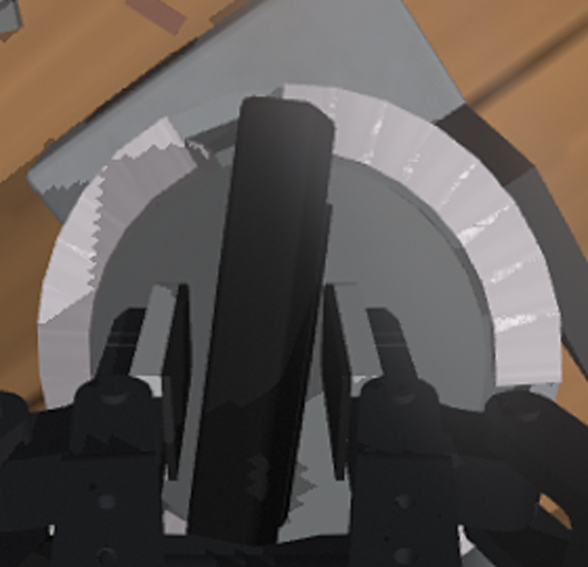

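Contact was felt at z≈164.4 and the fork straddles the bar. I'll press in along the axis.

>>> play_rows:
  delta_pos:
    - [0.02,0,-0.04]
    - [0.01,0,-0.03]
    - [0,0,0]
  yaw: [0,0,0]

```text
t: 5.75
position: [583.2, 185.2, 159.4]
orientation: [[-0.803, 0.596, 0.002], [0.596, 0.803, 0.0], [-0.001, 0.002, -1.0]]
ft_force: [-2.1, 0.3, 9.4]
gripper_width: 27.1
grip_force: 3.9
```

>>> play_rows:
  delta_pos:
    - [0.02,0,-0.04]
    - [0,0,0]
  yaw: [0,0]

```text
t: 5.95
position: [584.2, 185.1, 157.4]
orientation: [[-0.803, 0.596, 0.002], [0.596, 0.803, 0.0], [-0.001, 0.001, -1.0]]
ft_force: [-1.8, -1.0, 9.6]
gripper_width: 27.3
grip_force: 4.4
```

```bash
cat >> h.py <<'E'
N=np.array([-.436,.012,.9]); O=np.array([590.2,183.5,161.3])
def meas(tag):
    snap('wrist',tag); P,I,d=wcloud(tag); g=I.astype(int).sum(-1)
    C=(P-O); h=C@N; e=np.array([.9,0,.436]); f=np.cross(N,e); a=C@e; b=C@f; r=np.hypot(a,b)
    disc=(d>0)&(r<41)&(g>150)&(np.abs(h)<25)&(I.max(-1).astype(int)-I.min(-1)<25)
    ring=(d>0)&(r>50)&(r<58)&(I.min(-1)>140)&(np.abs(h)<6)
    D=np.c_[a[disc],b[disc],np.ones(disc.sum())]; z=h[disc]; k=np.ones(len(z),bool)
    for _ in range(8):
        s=np.linalg.lstsq(D[k],z[k],rcond=None)[0]; e_=z-D@s; k=np.abs(e_-np.median(e_))<2.5
    w=(d>0)&(g<165)&(h>s[2]+24)&(h<s[2]+42)&(np.abs(a)<70)&(r<60)
    q=np.stack([a[w],b[w]],1)
    ang=None
    st=manip.get_state()
    print('disc h0 %.2f slopes(deg) %.2f %.2f n=%d ring h %.2f'%(s[2],*np.degrees(s[:2]),k.sum(),np.median(h[ring])))
    print('pos',st['position'].round(1) if hasattr(st['position'],'round') else st['position'],'ft',np.round(st['ft_force'],1),np.round(st['ft_torque'],2),'yaw az %.1f'%np.degrees(np.arctan2(st['orientation'][1][0],st['orientation'][0][0])))
    x,y=None,None
    m=(np.abs(h-(s[2]+32))<3)&(g<165)&(d>0)&(r<56)
    if m.sum()>30:
        u_,v_=a[m],b[m]; (cx,cy),(w1,w2),an=cv2.minAreaRect(np.stack([u_,v_],1).astype(np.float32)); 
        ev=np.linalg.svd(np.stack([u_-u_.mean(),v_-v_.mean()],1),full_matrices=False)[2][0]; print('wing phi %.1f'%(np.degrees(np.arctan2(ev[1],ev[0]))%180),'rect',round(w1),round(w2),m.sum())
E
python3 -c "
from h import *
meas('w2')"
```

```text
disc h0 -7.04 slopes(deg) 0.02 -0.21 n=8227 ring h -3.21
pos [584.1 185.1 157.5] ft [-1.9 -1.1  9.1] [-0.29  0.23  0.07] yaw az 143.4
wing phi 140.4 rect 51 73 7337
```

Pressed in 6.9 mm and lying flat, which is a little deep. I'll ease back about 2 mm and start turning.

>>> play_rows:
  delta_pos:
    - [-0.02,0,0.04]
    - [0,0,0]
    - [0,0,0]
  yaw: [0,0.028,0.028]
  hand: -0.4

```text
t: 6.3
position: [583.1, 184.7, 159.5]
orientation: [[-0.896, 0.444, 0.002], [0.444, 0.896, -0.0], [-0.002, 0.001, -1.0]]
ft_force: [-2.5, -3.0, 7.0]
gripper_width: 25.5
grip_force: 5.2
```

>>> play_rows:
  delta_pos:
    - [0,0,-0.01]
    - [0,0,-0.01]
    - [0,0,0]
  yaw: [0.028,0.028,0]

```text
t: 6.6
position: [583.7, 184.6, 158.7]
orientation: [[-0.96, 0.281, 0.003], [0.281, 0.96, 0.0], [-0.003, 0.001, -1.0]]
ft_force: [0.8, -2.6, 9.3]
gripper_width: 25.7
grip_force: 6.1
```

```bash
python3 -c "
from h import *
meas('w3')"
```

```text
disc h0 -3.84 slopes(deg) 0.01 -0.16 n=9737 ring h -3.25
pos [583.6 184.7 158.7] ft [ 0.3 -2.8  8. ] [-0.31 -0.23 -0.01] yaw az 163.6
wing phi 149.3 rect 46 68 7155
```

>>> play_rows:
  delta_pos:
    - [0,0,-0.03]
    - [0,0,-0.01]
    - [0,0,-0.01]
    - [0,0,0]
  yaw: [0,0.028,0.028,0]
  hand: -0.46

```text
t: 7.05
position: [583.5, 184.8, 156.1]
orientation: [[-0.994, 0.108, 0.003], [0.108, 0.994, 0.0], [-0.003, 0.001, -1.0]]
ft_force: [0.3, -2.2, 8.4]
gripper_width: 23.2
grip_force: 5.2
```

```bash
python3 -c "
from h import *
meas('w4')"
```

```text
disc h0 -5.02 slopes(deg) 0.11 -0.28 n=9374 ring h -3.22
pos [583.5 184.8 156.1] ft [ 0.5 -2.1  9.2] [-0.28 -0.05 -0.03] yaw az 173.7
wing phi 160.3 rect 43 68 7247
```

>>> play_rows:
  delta_pos:
    - [0,0,0]
    - [0,0,0]
    - [0,0,0.01]
    - [0,0,0.01]
    - [0,0,0.01]
    - [0,0,0.01]
    - [0,0,0]
  yaw: [0.028,0.028,0.028,0.028,0.028,0.028,0]
  hand: -0.53

```text
t: 7.8
position: [583.3, 183.5, 157.3]
orientation: [[-0.914, -0.405, 0.001], [-0.405, 0.914, -0.001], [-0.0, -0.002, -1.0]]
ft_force: [0.4, -6.0, 7.4]
gripper_width: 20.4
grip_force: 18.8
```

```bash
python3 -c "
from h import *
meas('w5')"
```

```text
disc h0 -5.12 slopes(deg) -0.06 2.47 n=8666 ring h -3.24
pos [583.4 183.6 157.4] ft [ 0.3 -4.2  8.1] [-1.33 -0.14 -0.33] yaw az -156.3
wing phi 7.1 rect 40 66 6847
```

>>> play_rows:
  delta_pos:
    - [0,0,0]
    - [0,0,0.01]
    - [0,0,0.01]
    - [0,0,0.01]
    - [0,0,0]
  yaw: [0,0.028,0.028,0.028,0]
  hand: -0.45

```text
t: 8.35
position: [582.6, 182.5, 158.1]
orientation: [[-0.778, -0.628, -0.001], [-0.628, 0.778, -0.004], [0.003, -0.002, -1.0]]
ft_force: [-3.1, -9.1, 6.2]
gripper_width: 23.7
grip_force: 18.7
```

```bash
python3 -c "
from h import *
meas('w6')"
```

```text
disc h0 -5.42 slopes(deg) -0.29 3.05 n=8316 ring h -3.21
pos [582.6 182.5 158.1] ft [-3.1 -7.1  6.6] [-2.12  0.59 -0.49] yaw az -141.2
wing phi 16.9 rect 41 78 6410
```

>>> play_rows:
  delta_pos:
    - [0,-0.03,0]
    - [0,-0.01,0.01]
    - [0,0,0.01]
    - [0,0,0.01]
    - [0,0,0]
  yaw: [0.02,0.028,0.028,0.02,0]

```text
t: 8.9
position: [583.0, 179.7, 158.5]
orientation: [[-0.558, -0.83, -0.001], [-0.83, 0.558, -0.004], [0.004, -0.001, -1.0]]
ft_force: [0.4, -7.9, -4.7]
gripper_width: 23.5
grip_force: 45.4
```

```bash
python3 -c "
from h import *
meas('w7'); print(manip.get_state()['joints'])"
```

```text
disc h0 -5.87 slopes(deg) -0.48 5.46 n=7826 ring h -3.17
pos [583.  179.8 158.5] ft [ 2.  -6.6 -4.3] [-2.07 -0.92 -1.08] yaw az -124.0
wing phi 31.0 rect 52 79 5893
[ 0.43970467  0.61331433 -1.13457567  1.5509737   0.56740651  1.34534566
  1.79140321]
```

The cover has turned 70°, but the tilted fork is starting to bind. I'll open, square up, and push the downhill wing end round with one finger for the rest.

>>> play_rows:
  delta_pos:
    - [0,0,0]
    - [0,0,0]
    - [0.02,0.08,0.06]
    - [0,0,0.06]
    - [0,0,0]
    - [0,0,0]
    - [0,0,0]
  yaw: [0,0,-0.035,-0.04,-0.04,-0.035,0]
  hand: -0.2

```text
t: 9.65
position: [583.2, 187.4, 165.8]
orientation: [[-0.873, -0.487, 0.0], [-0.487, 0.873, 0.0], [-0.0, 0.0, -1.0]]
ft_force: [-0.5, 0.6, 0.6]
gripper_width: 34.2
grip_force: 0.0
```

```bash
python3 -c "
from h import *
meas('w8')"
```

```text
disc h0 -1.09 slopes(deg) 1.73 -1.49 n=10272 ring h -3.24
pos [583.3 187.3 165.8] ft [-0.3 -0.3  1.2] [ 0.05 -0.05  0.02] yaw az -150.6
wing phi 35.9 rect 86 50 8161
```

>>> play_rows:
  delta_pos:
    - [-0.18,-0.17,-0.08]
    - [-0.18,-0.17,-0.1]
    - [-0.18,-0.16,-0.1]
    - [0,0,0]
  yaw: [0.01,0,0,0]

```text
t: 10.1
position: [555.4, 161.0, 151.2]
orientation: [[-0.855, -0.518, -0.002], [-0.518, 0.855, -0.001], [0.002, -0.0, -1.0]]
ft_force: [-2.4, -2.0, 1.0]
gripper_width: 34.2
grip_force: 1.2
```

>>> play_rows:
  delta_pos:
    - [0.05,-0.08,0]
    - [0.05,-0.08,0]
    - [0,0,0]
  yaw: [0,0,0]

```text
t: 10.4
position: [561.4, 155.3, 152.4]
orientation: [[-0.855, -0.518, -0.001], [-0.518, 0.855, 0.002], [-0.0, 0.002, -1.0]]
ft_force: [-5.7, 0.9, 6.3]
gripper_width: 34.1
grip_force: 5.2
```

```bash
python3 -c "
from h import *
meas('w9')"
```

```text
disc h0 -0.25 slopes(deg) 0.72 1.42 n=3809 ring h -3.30
pos [561.4 155.3 152.5] ft [-5.4  2.6  5.9] [0.28 1.15 0.01] yaw az -148.8
wing phi 41.4 rect 47 52 4691
```

>>> play_rows:
  delta_pos:
    - [0,0,0.06]
    - [0.03,-0.05,0.02]
    - [0.03,-0.05,0]
    - [0,0,0]
  yaw: [0,0.01,0,0]

```text
t: 10.85
position: [563.6, 151.1, 156.3]
orientation: [[-0.838, -0.546, -0.002], [-0.546, 0.838, 0.002], [0.0, 0.003, -1.0]]
ft_force: [-8.3, 4.1, 4.3]
gripper_width: 34.6
grip_force: 4.4
```

```bash
python3 -c "
from h import *
meas('w10')"
```

```text
disc h0 2.85 slopes(deg) -3.28 4.19 n=4193 ring h -3.34
pos [563.7 151.1 156.3] ft [-9.5  3.5  4.6] [0.78 1.61 0.14] yaw az -146.9
wing phi 45.1 rect 47 46 4720
```

>>> play_rows:
  delta_pos:
    - [-0.08,0.12,0.04]
    - [0,0,0.1]
    - [0.2,0.22,0.2]
    - [0.2,0.22,0.1]
    - [0,0,0]
  yaw: [0,0,0.02,0.01,0]

```text
t: 11.4
position: [581.8, 178.5, 178.9]
orientation: [[-0.784, -0.621, 0.002], [-0.621, 0.784, 0.002], [-0.003, 0.0, -1.0]]
ft_force: [-0.2, 0.5, -0.3]
gripper_width: 33.9
grip_force: 0.0
```

```bash
python3 -c "
from h import *
meas('w11')
a=cv2.imread('pics/w11.png')[120:420,180:500]; cv2.imwrite('pics/w11c.png',cv2.resize(a,None,fx=2,fy=2,interpolation=cv2.INTER_CUBIC))"
```

```text
disc h0 4.83 slopes(deg) 0.05 -0.03 n=8457 ring h -3.21
pos [581.  177.8 178.2] ft [ 0.6 -0.4  0.1] [0.02 0.07 0.04] yaw az -141.7
wing phi 42.1 rect 79 57 6789
```

View pics/w11c.png

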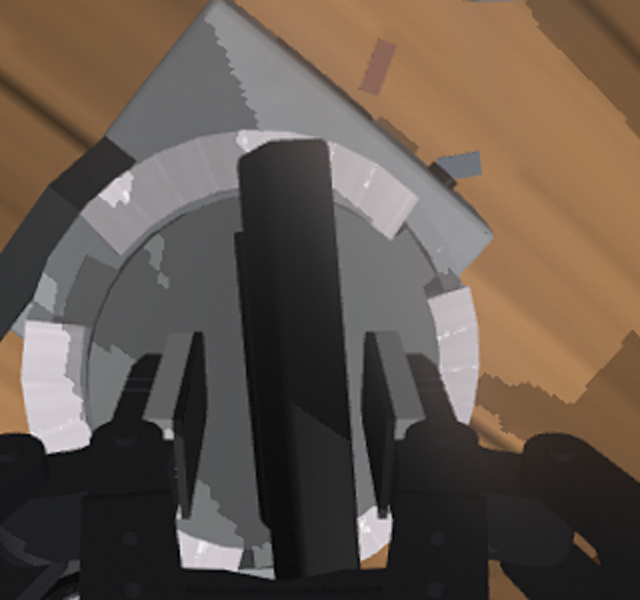

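The cover sits flat, 4.8 mm proud, 81.7° from locked, with its lugs in the slots. I'll centre on it and close gently.

>>> play_rows:
  delta_pos:
    - [-0.03,0.12,0]
    - [0,0,-0.05]
    - [0,0,-0.05]
    - [0,0,0]
    - [0,0,0]
  yaw: [0.004,0,0,0,0]
  hand: -0.4

```text
t: 11.95
position: [578.9, 182.6, 172.7]
orientation: [[-0.777, -0.629, -0.0], [-0.629, 0.777, -0.0], [0.0, 0.0, -1.0]]
ft_force: [-0.4, 0.2, -0.1]
gripper_width: 25.1
grip_force: 0.0
```

>>> play_rows:
  delta_pos:
    - [0,0,0]
    - [0,0,0]
  yaw: [0,0]
  hand: -0.5

```text
t: 12.15
position: [578.9, 182.7, 172.9]
orientation: [[-0.777, -0.629, -0.0], [-0.629, 0.777, -0.0], [0.0, -0.0, -1.0]]
ft_force: [0.3, -0.6, -0.1]
gripper_width: 21.3
grip_force: 1.0
```

>>> play_rows:
  delta_pos:
    - [0,0,0]
    - [0,0,0]
  yaw: [0,0]
  hand: -0.55

```text
t: 12.35
position: [579.1, 182.7, 173.2]
orientation: [[-0.777, -0.629, 0.0], [-0.629, 0.777, -0.0], [-0.0, -0.001, -1.0]]
ft_force: [-0.7, -1.7, 3.4]
gripper_width: 19.4
grip_force: 14.8
```

>>> play_rows:
  delta_pos:
    - [-0.035,0,0.072]
    - [-0.035,0,0.072]
    - [0,0,0]
  yaw: [0,0,0]

```text
t: 12.65
position: [575.2, 183.4, 180.7]
orientation: [[-0.777, -0.63, 0.0], [-0.63, 0.777, 0.001], [-0.001, 0.0, -1.0]]
ft_force: [-0.1, -0.7, 2.2]
gripper_width: 19.4
grip_force: 0.7
```

```bash
python3 -c "
from h import *
meas('w12')"
```

```text
disc h0 7.89 slopes(deg) -3.51 5.63 n=8178 ring h -3.24
pos [575.2 183.3 180.4] ft [ 0.6 -0.3  0.3] [-0.12 -0.08 -0.04] yaw az -141.0
wing phi 41.5 rect 86 45 7447
```

>>> play_rows:
  delta_pos:
    - [0.02,0,-0.05]
    - [0,0,0]
    - [0,0,0]
    - [0,0,0]
  yaw: [0,0,0,0]
  hand: -0.65

```text
t: 13.1
position: [576.7, 182.8, 178.9]
orientation: [[-0.777, -0.629, 0.001], [-0.629, 0.777, -0.001], [-0.0, -0.001, -1.0]]
ft_force: [-4.0, -4.6, 12.9]
gripper_width: 15.6
grip_force: 17.2
```

```bash
python3 -c "
from h import *
meas('w13')"
```

```text
disc h0 6.49 slopes(deg) -5.37 9.08 n=8361 ring h -3.22
pos [576.7 182.8 178.9] ft [-3.3 -4.6 12.9] [-1.22  0.61  0.04] yaw az -141.0
wing phi 38.8 rect 86 41 7175
```

>>> play_rows:
  delta_pos:
    - [-0.03,0,0.06]
    - [-0.035,0,0.072]
    - [-0.035,0,0.072]
    - [-0.035,0,0.072]
    - [0,0,0]
  yaw: [0,0,0,0,0]
  hand: -0.7

```text
t: 13.65
position: [569.3, 183.3, 191.6]
orientation: [[-0.777, -0.63, -0.0], [-0.63, 0.777, 0.0], [-0.0, 0.0, -1.0]]
ft_force: [-1.0, -1.2, -1.7]
gripper_width: 13.5
grip_force: 27.3
```

```bash
python3 -c "
from h import *
meas('w14')"
```

```text
disc h0 19.96 slopes(deg) -9.44 12.67 n=5615 ring h -3.23
pos [569.5 183.1 191.3] ft [-0.2  0.2 -2.1] [ 0.05 -0.03  0.02] yaw az -141.0
wing phi 37.3 rect 85 39 6890
```

The cover is off and held. I'll close fully and lift.

>>> play_rows:
  delta_pos:
    - [0,0,0]
    - [-0.04,0,0.08]
    - [-0.15,0,0.3]
    - [-0.2,0,0.4]
    - [-0.1,0,0.6]
    - [0,0,0.6]
    - [0,0,0]
  yaw: [0,0,0,0,0,0,0]
  hand: -1

```text
t: 14.4
position: [545.6, 184.5, 295.4]
orientation: [[-0.776, -0.63, 0.006], [-0.63, 0.776, 0.002], [-0.006, -0.002, -1.0]]
ft_force: [0.9, -0.5, -2.0]
gripper_width: 12.9
grip_force: 61.1
```

```bash
python3 -c "
from h import *
snap('wrist','w15'); P,I,d=wcloud('w15'); g=I.astype(int).sum(-1); s=manip.get_state(); T=np.array(s['position']); R=np.array(s['orientation']); print(s['position'],s['joints'],s['gripper_width'])
L=(P-T)@R
m=(d>0)&(np.abs(L)<70).all(-1)&(g>150)&(L[...,2]>-15)&(L[...,2]<60)&(np.hypot(L[...,0],L[...,1])<50)
n,c,K=plane(L[m],2); print('disc normal in tool',n,c,K.sum(),m.sum())
cv2.imwrite('pics/w15v.png',cv2.imread('pics/w15.png'))"
```

```text
[545.31409902 183.9011452  293.04941923] [ 0.49603353  0.41566836 -1.18523826  1.45835579  0.38555613  1.51910581
  1.57553187] 12.60458077615532
disc normal in tool [-0.34760513 -0.012449    0.93755837] [ 2.70686398  0.83848848 14.79567126] 10849 13200
```

View pics/w15v.png

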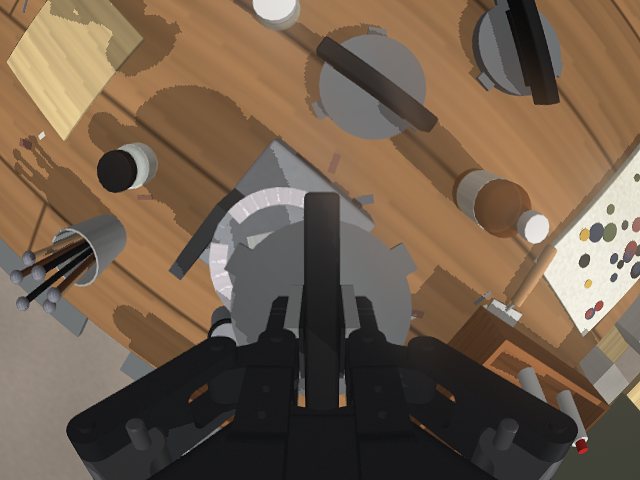

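The cover is firmly held (61 N), tilted about 20° about the finger line. The board is at (75,60), to the side. I'll carry the cover over.

>>> play_rows:
  delta_pos:
    - [0,-0.3,0]
    - [0.1,-0.6,0]
    - [0.1,-0.6,0]
    - [0.1,-0.6,0]
    - [0.1,-0.6,0]
    - [0.1,-0.6,0]
    - [0.1,-0.6,0]
    - [0.1,-0.6,0]
  yaw: [0,-0.015,-0.015,-0.015,-0.015,-0.015,-0.015,-0.015]

```text
t: 15.25
position: [579.7, -43.3, 289.9]
orientation: [[-0.94, -0.342, -0.001], [-0.342, 0.94, -0.0], [0.001, 0.0, -1.0]]
ft_force: [0.5, -0.8, -1.0]
gripper_width: 12.9
grip_force: 61.0
```

>>> play_rows:
  delta_pos:
    - [0.1,-0.6,0]
    - [0.1,-0.6,0]
    - [0.1,-0.6,0]
    - [0.1,-0.6,-0.4]
    - [0.1,-0.5,-0.6]
    - [0,-0.2,-0.6]
    - [0,0,-0.6]
    - [0,0,0]
  yaw: [-0.015,-0.015,-0.015,-0.015,-0.015,0,0,0]

```text
t: 16.05
position: [603.1, -198.3, 175.9]
orientation: [[-0.994, -0.113, -0.007], [-0.113, 0.994, 0.002], [0.006, 0.003, -1.0]]
ft_force: [-0.5, -0.5, -1.3]
gripper_width: 12.7
grip_force: 60.9
```

>>> play_rows:
  delta_pos:
    - [0.16,-0.18,-0.6]
    - [0,0,-0.6]
    - [0,0,-0.5]
    - [0,0,-0.3]
    - [0,0,-0.1]
    - [0,0,0]
  yaw: [0,0,0,0,0,0]

```text
t: 16.65
position: [613.6, -206.1, 76.1]
orientation: [[-0.993, -0.115, 0.001], [-0.115, 0.993, 0.0], [-0.001, 0.0, -1.0]]
ft_force: [0.1, -0.1, -0.8]
gripper_width: 12.8
grip_force: 61.0
```

>>> play_rows:
  delta_pos:
    - [0,0,-0.1]
    - [0,0,-0.05]
    - [0,0,0]
  yaw: [0,0,0]

```text
t: 16.95
position: [613.2, -206.1, 68.1]
orientation: [[-0.993, -0.115, 0.0], [-0.115, 0.993, -0.0], [-0.0, -0.0, -1.0]]
ft_force: [0.2, 0.7, -1.8]
gripper_width: 12.5
grip_force: 61.0
```

>>> play_rows:
  delta_pos:
    - [0,0,-0.1]
    - [0,0,-0.06]
    - [0,0,-0.04]
    - [0,0,0]
  yaw: [0,0,0,0]

```text
t: 17.35
position: [612.9, -206.0, 57.4]
orientation: [[-0.993, -0.115, -0.001], [-0.115, 0.993, 0.0], [0.001, 0.0, -1.0]]
ft_force: [0.2, -0.7, -1.8]
gripper_width: 12.9
grip_force: 61.0
```

>>> play_rows:
  delta_pos:
    - [0,0,-0.06]
    - [0,0,-0.06]
    - [0,0,0]
  yaw: [0,0,0]

```text
t: 17.65
position: [612.9, -206.0, 51.3]
orientation: [[-0.993, -0.115, -0.001], [-0.115, 0.993, 0.0], [0.001, 0.0, -1.0]]
ft_force: [-0.9, 0.6, -2.0]
gripper_width: 12.8
grip_force: 61.0
```

>>> play_rows:
  delta_pos:
    - [0,0,-0.06]
    - [0,0,-0.04]
    - [0,0,0]
  yaw: [0,0,0]

```text
t: 17.95
position: [613.4, -206.0, 47.1]
orientation: [[-0.993, -0.115, 0.0], [-0.115, 0.993, -0.0], [-0.0, -0.0, -1.0]]
ft_force: [0.7, 0.2, 1.1]
gripper_width: 12.9
grip_force: 61.5
```

```bash
cat >> h.py <<'E'
def held(tag):
    snap('wrist',tag); P,I,d=wcloud(tag); g=I.astype(int).sum(-1); s=manip.get_state(); T=np.array(s['position']); R=np.array(s['orientation']); L=(P-T)@R
    ch=I.max(-1).astype(int)-I.min(-1)
    m=(d>0)&(g>150)&(ch<25)&(L[...,2]>-15)&(L[...,2]<60)&(np.hypot(L[...,0],L[...,1])<50)
    n,c,K=plane(L[m],2); print('normal tool',n.round(3),c.round(1),K.sum(),m.sum(),T.round(1),np.round(s['ft_force'],1))
    Q=L[m][K]; print('disc x,y extents',np.percentile(Q[:,0],[.5,99.5]),np.percentile(Q[:,1],[.5,99.5]))
E
python3 -c "
from h import *
held('w16')"
```

```text
normal tool [-0.342 -0.013  0.939] [ 4.   0.  17.2] 10815 12536 [ 613.3 -206.    47.1] [0.4 0.7 1.1]
disc x,y extents [-46.49130764  29.96943389] [-42.27000765  43.10760815]
```

Contact. I'll press the low edge down so the cover pivots flat in the grip.

>>> play_rows:
  delta_pos:
    - [0,0,-0.04]
    - [0,0,-0.04]
    - [0,0,0]
  yaw: [0,0,0]

```text
t: 18.3
position: [615.5, -206.2, 45.5]
orientation: [[-0.993, -0.115, 0.005], [-0.115, 0.993, -0.001], [-0.005, -0.002, -1.0]]
ft_force: [0.6, 0.5, 14.0]
gripper_width: 12.9
grip_force: 63.5
```

>>> play_rows:
  delta_pos:
    - [0,0,-0.04]
    - [0,0,-0.04]
    - [0,0,0]
  yaw: [0,0,0]

```text
t: 18.6
position: [618.0, -206.0, 43.5]
orientation: [[-0.993, -0.116, 0.01], [-0.116, 0.993, -0.002], [-0.01, -0.003, -1.0]]
ft_force: [5.7, 0.8, 20.5]
gripper_width: 12.4
grip_force: 65.4
```

```bash
python3 -c "
from h import *
held('w17')"
```

```text
normal tool [-0.255  0.001  0.967] [ 6.9  0.8 15.9] 11599 13313 [ 618.  -206.    43.5] [ 5.3  0.1 20.8]
disc x,y extents [-44.27832233  33.77969506] [-41.97853117  43.41593017]
```

>>> play_rows:
  delta_pos:
    - [0.04,0,-0.02]
    - [0.02,0,-0.04]
    - [0,0,0]
  yaw: [0,0,0]
  hand: -0.7

```text
t: 18.95
position: [621.4, -205.6, 40.4]
orientation: [[-0.993, -0.116, 0.011], [-0.116, 0.993, -0.001], [-0.011, -0.002, -1.0]]
ft_force: [8.1, 0.8, 18.4]
gripper_width: 12.8
grip_force: 49.1
```

>>> play_rows:
  delta_pos:
    - [0,0,-0.03]
    - [0,0,-0.03]
    - [0,0,0]
  yaw: [0,0,0]

```text
t: 19.25
position: [622.8, -205.5, 38.6]
orientation: [[-0.993, -0.116, 0.014], [-0.116, 0.993, -0.001], [-0.014, -0.003, -1.0]]
ft_force: [11.1, 0.6, 23.2]
gripper_width: 13.1
grip_force: 50.1
```

```bash
python3 -c "
from h import *
held('w18')"
```

```text
normal tool [-0.144  0.001  0.99 ] [ 9.9  0.8 13.7] 12087 13788 [ 622.8 -205.5   38.6] [10.9  0.6 22.9]
disc x,y extents [-24.28107122  37.60398434] [-41.89695876  43.38370636]
```

>>> play_rows:
  delta_pos:
    - [0.05,0,-0.02]
    - [0.03,0,-0.04]
    - [0,0,0]
  yaw: [0,0,0]
  hand: -0.68

```text
t: 19.6
position: [623.7, -205.6, 32.6]
orientation: [[-0.993, -0.116, 0.007], [-0.116, 0.993, -0.0], [-0.007, -0.001, -1.0]]
ft_force: [6.1, -0.3, 11.6]
gripper_width: 13.6
grip_force: 15.3
```

>>> play_rows:
  delta_pos:
    - [0,0,-0.03]
    - [0,0,-0.02]
    - [0,0,0]
  yaw: [0,0,0]

```text
t: 19.9
position: [624.1, -205.6, 31.2]
orientation: [[-0.993, -0.116, 0.009], [-0.116, 0.993, -0.001], [-0.008, -0.002, -1.0]]
ft_force: [3.9, 1.6, 18.0]
gripper_width: 13.9
grip_force: 16.7
```

```bash
python3 -c "
from h import *
held('w19')"
```

```text
normal tool [0.01  0.002 1.   ] [12.1  0.9  9.5] 12155 13969 [ 624.1 -205.6   31.2] [ 4.3 -0.1 19. ]
disc x,y extents [-24.05681666  39.94711603] [-41.81216567  43.36387954]
```

The cover is flat on the board. I'll ease the push, release and lift away.

>>> play_rows:
  delta_pos:
    - [0,0,0.05]
    - [0,0,0]
  yaw: [0,0]

```text
t: 20.15
position: [621.3, -205.9, 31.2]
orientation: [[-0.993, -0.115, 0.002], [-0.115, 0.993, -0.0], [-0.002, -0.001, -1.0]]
ft_force: [0.3, 0.1, 9.5]
gripper_width: 13.7
grip_force: 15.6
```

>>> play_rows:
  delta_pos:
    - [0,0,0]
    - [0,0,0]
    - [0,0,0]
    - [0,0,0.3]
    - [0,0,0.6]
    - [0,0,0.9]
    - [0,0,0.9]
    - [0,0,0]
  yaw: [0,0,0,0,0,0,0,0]
  hand: -0.2

```text
t: 20.95
position: [623.2, -205.8, 172.7]
orientation: [[-0.993, -0.116, 0.01], [-0.116, 0.993, -0.003], [-0.009, -0.004, -1.0]]
ft_force: [1.7, 1.1, -0.1]
gripper_width: 34.1
grip_force: 0.0
```

Run:
```python
from h import *
snap('wrist','w20'); snap('scene','scene2')
s=manip.get_state(); print(s['t'],s['position'],s['ft_force'])
a=cv2.imread('pics/w20.png'); b=cv2.imread('pics/scene2.png')
cv2.imwrite('pics/fin.png',np.hstack([cv2.resize(a,(400,300)),cv2.resize(b,(400,300))]))
```

```text
21.05 [ 620.71981642 -206.05837051  166.71302365] [-0.41645836  0.49497614 -1.78691884]
```

View pics/fin.png

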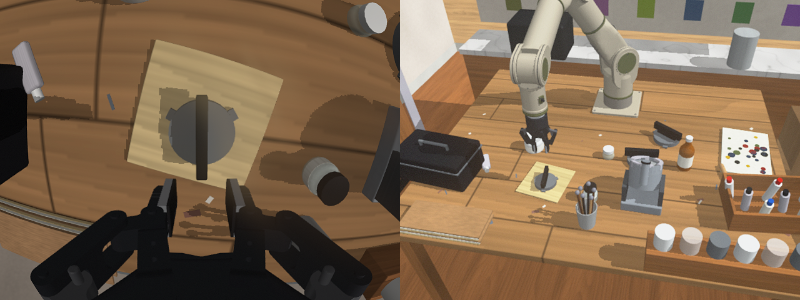

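Run:
```python
from h import *
P,I,d=wcloud('w20'); v,u=np.mgrid[:480,:640]; g=I.astype(int).sum(-1); ch=I.max(-1).astype(int)-I.min(-1)
near=(np.abs(P[...,0]-611)<130)&(np.abs(P[...,1]+207)<130)&(d>0)&(v<295)
w=near&(g<170)&(ch<25)&(P[...,2]>30)&(P[...,2]<75); D=near&(g>170)&(ch<25)&(np.abs(P[...,2]-23)<6)
for m in (w,D): Q=P[m]; print(len(Q),np.percentile(Q,[1,50,99],axis=0).round(1))
b=np.zeros(u.shape,bool)
hsv=cv2.cvtColor(I,cv2.COLOR_RGB2HSV); b=(hsv[...,0]>18)&(hsv[...,0]<28)&(hsv[...,1]<125)&(hsv[...,2]>110)&near&(np.abs(P[...,2]-8)<6)
b=cv2.morphologyEx(b.astype(np.uint8),cv2.MORPH_OPEN,np.ones((5,5)))>0
r=cv2.minAreaRect(P[b][:,:2].astype(np.float32)); print(b.sum(),r)
box=cv2.boxPoints(r)
pts=P[w|D][:,:2].astype(np.float32); dist=[cv2.pointPolygonTest(box,(float(p[0]),float(p[1])),True) for p in pts]; print('min margin',np.percentile(dist,[0,.5,2]))
```

```text
1918 [[ 586.6 -215.2   51.4]
 [ 628.7 -204.4   53.5]
 [ 672.3 -194.2   55. ]]
6697 [[ 582.3 -246.3   19.9]
 [ 620.7 -200.7   21.6]
 [ 661.9 -163.8   23.2]]
30308 ((609.137451171875, -206.79708862304688), (179.22833251953125, 179.2004852294922), 80.06373596191406)
min margin [26.45585668 30.0205388  34.74001087]
```

The smallest margin to the board's edge is 26 mm, the wing tops are level at about 54 mm, and the robot is clear. Handing in.

```bash
python3 -c "
from plant import manip
print(manip.hand_in())"
```

```text
the job is handed in; nothing more can be done
None
```

I pressed in the cover, turned it to its stop and drew it off. It lies flat on the plywood board, wings up, at least 26 mm inside every edge, and I handed the job in at about 21 s; I saw nothing else move, and no verdict came back.

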